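# Seat the fixture plate in its indexing base and lock it down

## Task

The round fixture plate is standing proud on its blue indexing base. Without lifting it off, push it round clockwise by its black knob until its hidden feet drop in and it lies fully home, flush with the rim; then swing the hold-down arm by its red knob all the way over the plate and let go. Leave the tape measure, the wood offcut and the bolt where they are.

Things in the scene. Friction and masses are not known exactly. Their poses are not given: they have to be found in the camera images.
- base: blue round indexing base, fixed to the bench: housing 194 mm in diameter, rim 9 mm wide, rim top 52 mm above the bench. Origin on the bench at the housing's centre, z up. An ear on its -y side carries the hold-down arm's pillar, 140 mm from the centre. Inside, hidden by the plate, a steel ring with three pockets sits at an unknown angle that the base's pose does not tell.
- plate: loose grey metal plate, 166 mm in diameter, 12 mm thick, about 0.85 kg, turning on a fixed spindle (21 mm in diameter, top 92 mm above the bench) in a hub 36 mm in diameter, 25 mm tall. Origin: centre of its underside, z up; black knob on its +x side. Three hidden round-ended nylon feet 9 mm long slide on the ring and drop into its pockets together, at one angle only, after 50 to 190 degrees of clockwise turning seen from above (the other way is longer).
- plate_top (a point): centre of the plate's upper face: 61 mm above the bench while proud; 52 mm, flush with the rim, when home, and the plate then turns no farther than about ten degrees, so the knob stops hard. While proud about 1 N at the knob turns it; push low on the knob, at up to about 0.1 m/s, so that it drops in and does not tip.
- plate_knob (a point): top centre of the plate's upright black knob, polished and slippery: 20 mm in diameter, 30 mm tall over the plate's upper face, 48 mm from the plate's centre
- clamp_arm (a joint): angle of the hold-down arm about its upright pivot: 0 = against its stop, pointing straight at the base's centre, its last 23 mm over the plate; larger = swung clear, anticlockwise from above (tip towards the base's -x side), up to 1.9. It stays where it is left; friction 0.12 N m, so 3 N at the red knob. Its underside is 3 mm above a plate that is home; a proud plate blocks it.
- clamp_pivot (a point): pivot of the hold-down arm, at the underside of the arm, 55 mm above the bench. The arm is a steel bar 24 mm wide, 14 mm thick, reaching 80 mm from the pivot
- clamp_knob (a point): top centre of the red upright knob on the arm: 18 mm in diameter, its red part from 77 to 107 mm above the bench on a 9 mm stem that rises from the arm's top at 69 mm; 45 mm from the pivot
- tape: yellow tape measure, 67x77x31 mm, lying on the bench left of the base; leave alone. Origin at the centre of its underside. Beyond it stand fixed wire-mesh screens 260 mm tall: one along y = 0.27 from x = 0.48 to 0.93, one across at x = 0.78 from y = -0.03 to 0.27. Cross them only with the fingertips above 280 mm, or go round
- offcut: wood offcut, 60x85x24 mm, lying on the bench left of the base; leave alone. Origin at the centre of its underside
- bolt: steel M12 bolt, 22x68x19 mm, lying on the bench behind the base; leave alone. Origin at the centre of its underside
Mind the look-alikes: they are no part of the job. Of the things shaped like the plate, the grey one is meant.

How it is judged (in metres and radians):
On the way:
1. the plate has dropped home in the base (its top flush with the rim within 2 mm, level) (z of plate_top in the frame of base below 0.054 m and angle between plate's own z axis and vertical below 0.035 rad and horizontal distance between plate_top and base below 0.005 m), for 0.3 s.
At the end, for the whole second after the job is handed in: The plate lies home in the base, its top within 2 mm of flush with the rim, level to 2 degrees, centred within 5 mm and at rest, and the hold-down arm stands over it, within 7 degrees (0.12 rad) of its stop (all of step 1 and value of joint clamp_arm below 0.12 rad and linear speed of plate below 0.02 m/s); the robot touches nothing.
It fails at once if the plate is lifted off its seat (12 mm above its proud position) or tipped by more than 14 degrees (z of plate_top in the frame of base above 0.073 m or angle between plate's own z axis and vertical above 0.25 rad).
It fails at once if the tape measure, the offcut or the bolt is moved by more than 25 mm (distance of any of tape, offcut, bolt from where it was at the start of the episode above 0.025 m).
It also fails if it takes over 54 s, if anything falls off the work surface, if the arm or the gripper's body presses on something with over 40 N, if the wrist force passes 120 N, or if a joint passes its speed limit or range.

## Robot

A 6-joint arm with a two-finger parallel gripper is mounted at the origin on a cart in front of the work surface, level with it; the furniture and walls round the work are solid. World frame = base frame: x ahead of the robot, y to its left, z up, the work surface at z = 0. Lengths are in mm, angles in rad, forces in N, time in s.
With the tool pointing down it reaches from about 275 to 1000 mm from the base axis. Payload 8.4 kg.
Tool frame: the origin (TCP) lies midway between the tips of the shut fingers; the grasp point (between the pads) lies grip_depth behind it (grip_depth is the distance from the TCP to the grasp point, in mm); z points along the fingers, y is the line along which they close (so a half turn about z gives the same grasp; the last joint's range is limited). The gripper opens to 85 mm and grips with 20 to 120 N. Pads are 22 mm wide; open, the fingers measure 114 mm over their backs; the gripper's body (76 mm by 85 mm) begins 54 mm behind the grasp point. The pads swing forward as they close: fully open they stand 13 mm farther back than shut.
Start: joints at [-1.299, 0.353, 1.633, -0, 1.155, -0.002], TCP at [168.993, -601.722, 231.281] pointing down, gripper open.
Joint ranges: [-2.63, 2.63], [-0.92, 2.1], [0.06, 2.66], [-1.3, 4.44], [0, 2.69], [-3.02, 3.02]. Speed limits (rad/s): [2.22, 2.22, 2.79, 3.14, 3.14, 3.14].

## Interface

Orientations are given as [roll, pitch, yaw] about the fixed x, y, z axes, in that order (R = Rz(yaw) Ry(pitch) Rx(roll)).
In Python, from rig import * gives the robot as it stands.
- The arm moves only by the shell command python3 -m creep 'ROWS' [FORCE]. ROWS is JSON, a list of rows, each an object of numbers: "x", "y", "z": the shift along the tool's x, y, z in mm; "rx", "ry", "rz": the turn, a rotation vector about the tool's x, y, z in rad; "hand": the finger opening in mm, from 0 to 85.4. A call has 1 to 20 rows; each row shifts and turns the commanded pose from where the row before left it, along the tool's axes as they then stand; what a row does not reach is not made up. A row lasts 1/8 s, in which the tool goes at most 62.5 mm and 10.7 degrees, less where a joint would pass 70% of its speed; a pose out of reach is approached as far as the arm can. A call with a gripper value outside its range is refused whole. The fingers move at their own pace and stop on an object; FORCE is the grip in N (left out, the last holds). Time passes only in rows, so rows that do not move let the fingers close. It gives the time, the measured TCP pose, the force, the opening and the grip force at its end, in the units of the state.
- sense(): the state, without advancing time (a new reading comes with each control period).
- grab_frame(name): name is "scene" or "top"; returns the picture (400x640x3 uint8, red, green, blue); there is no depth.
- get_calibration(name): a dict with "K" (3x3 intrinsics, pixels), "R" (3x3) and "t" (3): a world point X has camera coordinates R X + t. Camera axes: x right, y down, z forward; pixel columns grow to the right and rows downward; lengths in mm; the calibration is good to about 2 mm. A picture is of the moment at which its call begins. get_calibration takes no time and is no camera call.
- sign_off(): hands the job in; it is judged then, once.
The state is a dict: "clock": time; "qpos": joint angles; "qvel": joint speeds; "joint_efforts": joint torques, N m; "eef_pos": TCP position; "tcp_rot": TCP orientation; "contact_force": force on the tool from outside, world axes, zero at the start; "wrist_torque": the same for the moment, N m; "opening": opening from 0.0 (shut) to 1.0 (fully open); "grasp_force": force on a finger pad.
Only numpy, scipy, OpenCV 4.12 (cv2) and the standard library are available. Lean on these libraries where they do the work, as an engineer would, in place of code of your own. Each camera call takes 0.05 s, during which the arm holds its last target. There are 200 camera calls.

## Working session

There is one attempt and no reset: what is moved stays moved. The work goes in short steps, Python scripts to look and compute and a shell command to move; the robot and the scene stay as the last step left them, time stands still between calls to the robot, and variables do not carry over. Pictures are saved under pics/ and viewed, at most 10 in all, crops included, and the job is handed in when it is done.

```bash
mkdir -p pics; ls
python3 - <<'E'
from rig import *
import cv2
for n in("scene","top"):
    f=grab_frame(n); cv2.imwrite(f"pics/{n}0.png",f[:,:,::-1]); c=get_calibration(n); print(n,c)
s=sense(); print(s)
E
```

```text
pics
scene {'K': array([[427.28068758,   0.        , 318.17363396],
       [  0.        , 427.28068758, 199.7617688 ],
       [  0.        ,   0.        ,   1.        ]]), 'R': array([[ 0.58807954, -0.80877148,  0.00715174],
       [-0.39256528, -0.29315346, -0.87175315],
       [ 0.70714564,  0.50985267, -0.48989316]]), 't': array([-437.33424885,  289.59068912,  526.1227582 ])}
top {'K': array([[374.89627412,   0.        , 317.04766987],
       [  0.        , 374.89627412, 198.87173038],
       [  0.        ,   0.        ,   1.        ]]), 'R': array([[ 0.01510589, -0.99915711, -0.03816919],
       [-0.99941956, -0.01392211, -0.03109196],
       [ 0.03053436,  0.0386167 , -0.99878747]]), 't': array([-87.88920146, 605.66859534, 915.2615079 ])}
{'clock': 0.1, 'qpos': array([-1.29938180e+00,  3.53582904e-01,  1.63405839e+00, -5.23766361e-06,
        1.15519163e+00, -2.39587454e-03]), 'qvel': array([-0.00076949,  0.00075613, -0.00146289,  0.00031542,  0.00053377,
       -0.00169783]), 'joint_efforts': array([ 8.28985558e-04, -6.06355548e+01, -3.42821538e+01,  4.24030236e-05,
        4.06712774e-03, -2.18711091e-05]), 'eef_pos': array([ 168.88837741, -601.30846871,  230.63483041]), 'tcp_rot': array([-3.14035238e+00,  1.81763155e-06,  2.73812517e-01]), 'contact_force': array([ 0.43276649, -0.89871702, -0.56311796]), 'wrist_torque': array([-0.05544718,  0.03225529,  0.01453296]), 'grasp_force': 0.0, 'opening': 0.9996327902965901}
```

View pics/top0.png

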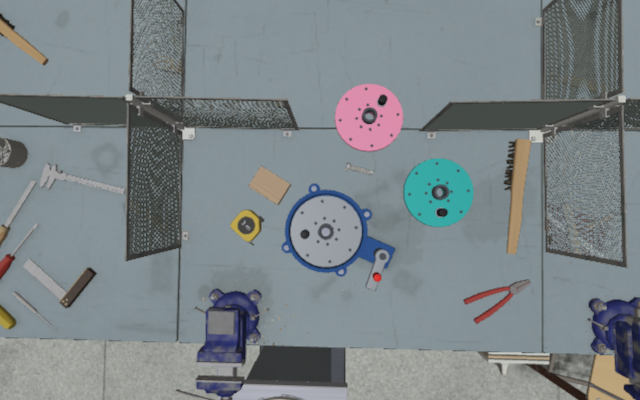

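View pics/scene0.png

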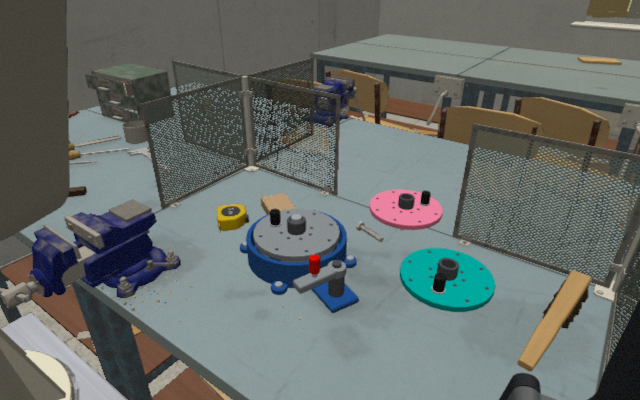

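Top view: grey plate at about (326,231), its black knob at (305,234), clamp pivot (381,257) and red knob (377,277). The scene view agrees, with the plate's knob at (275,216) and the red knob at (315,264).

```bash
cat > h.py <<'E'
import cv2, numpy as np
from rig import *
def ray(n,u,v,z):
    c=get_calibration(n);R,t=c["R"],c["t"];o=-R.T@t
    d=R.T@np.linalg.inv(c["K"])@np.array([u,v,1.]);return (o+d*(z-o[2])/d[2]).round(1)
def blobs(m,roi,amin=15):
    x0,y0,x1,y1=roi;k=np.zeros_like(m);k[y0:y1,x0:x1]=m[y0:y1,x0:x1]
    n,_,st,ce=cv2.connectedComponentsWithStats(k)
    return [(st[i,4],ce[i].round(1),st[i,:4]) for i in range(1,n) if st[i,4]>=amin]
E
python3 - <<'E'
from h import *
for n,f in(("top","pics/top0.png"),("scene","pics/scene0.png")):
    b=cv2.imread(f);h=cv2.cvtColor(b,cv2.COLOR_BGR2HSV)
    roi=(275,175,405,300) if n=="top" else (235,195,365,315)
    red=cv2.inRange(h,(0,150,90),(8,255,255));dark=cv2.inRange(h,(0,0,0),(180,255,70))
    grey=cv2.inRange(h,(0,0,110),(180,45,255));blue=cv2.inRange(h,(100,150,50),(125,255,255))
    for nm,m,a in(("red",red,10),("dark",dark,10),("grey",grey,100),("blue",blue,300)):
        for B in blobs(m,roi,a): print(n,nm,B[0],B[1],B[2],[ray(n,*B[1],z)[:2] for z in(52,61,69,91,107)] if n=="top" else "")
    if n=="top":
        k=np.zeros_like(grey);k[175:290,275:368]=grey[175:290,275:368]
        c=max(cv2.findContours(k,0,2)[0],key=cv2.contourArea);e=cv2.fitEllipse(cv2.convexHull(c));print("plate",e,ray(n,*e[0],61))
        k=np.zeros_like(blue);k[175:290,275:400]=blue[175:290,275:400]
        cv2.imwrite("pics/crop.png",cv2.resize(b[175:300,275:405],None,fx=5,fy=4.8,interpolation=2))
E
```

```text
top red 46 [376.7 277. ] [373 274   8   7] [array([ 426.5, -221.7]), array([ 428.1, -220.6]), array([ 429.5, -219.6]), array([ 433.3, -216.9]), array([ 436.1, -215. ])]
top dark 50 [304.5 233.7] [301 230   8   8] [array([523.6, -52.6]), array([524.2, -53.3]), array([524.7, -53.8]), array([526. , -55.4]), array([527. , -56.5])]
top dark 12 [375.6 250.8] [374 249   5   6] [array([ 486.9, -218.5]), array([ 487.8, -217.5]), array([ 488.7, -216.5]), array([ 491. , -213.9]), array([ 492.7, -212. ])]
top grey 9514 [347.  241.4] [275 175 130 125] [array([ 507.4, -152.1]), array([ 508.2, -151.7]), array([ 508.8, -151.4]), array([ 510.6, -150.4]), array([ 511.9, -149.7])]
top grey 3712 [325.9 231. ] [290 196  72  71] [array([ 530.8, -102.6]), array([ 531.2, -102.7]), array([ 531.7, -102.9]), array([ 532.9, -103.2]), array([ 533.8, -103.4])]
top blue 1455 [340.1 234.7] [283 184 111  92] [array([ 522.7, -135.8]), array([ 523.3, -135.6]), array([ 523.8, -135.4]), array([ 525.2, -134.9]), array([ 526.2, -134.5])]
plate ((321.2194519042969, 238.96661376953125), (93.55340576171875, 551.252685546875)
[... 575 characters left out ...]
4 [264.5 262.6] [263 261   4   5] 
scene dark 165 [269.2 273.2] [257 264  24  19] 
scene dark 43 [302.5 270.6] [296 265  14  11] 
scene dark 21 [336.8 265.7] [333 264   8   4] 
scene dark 10 [352.3 265.5] [349 264   7   4] 
scene dark 447 [330.8 284.4] [298 270  48  27] 
scene dark 16 [288.9 276.4] [286 273   7   9] 
scene dark 10 [291.2 284.8] [289 283   5   4] 
scene dark 13 [283.2 291.3] [280 288   7   6] 
scene dark 41 [343.7 306.7] [331 301  27  12] 
scene grey 9406 [299.5 252. ] [235 195 130 120] 
scene grey 420 [318.  274.7] [294 261  52  27] 
scene blue 468 [338.6 250.4] [321 218  35  50] 
scene blue 1522 [272.3 266.2] [240 220  69  74] 
scene blue 633 [335.2 297.3] [312 282  46  30]
```

View pics/crop.png

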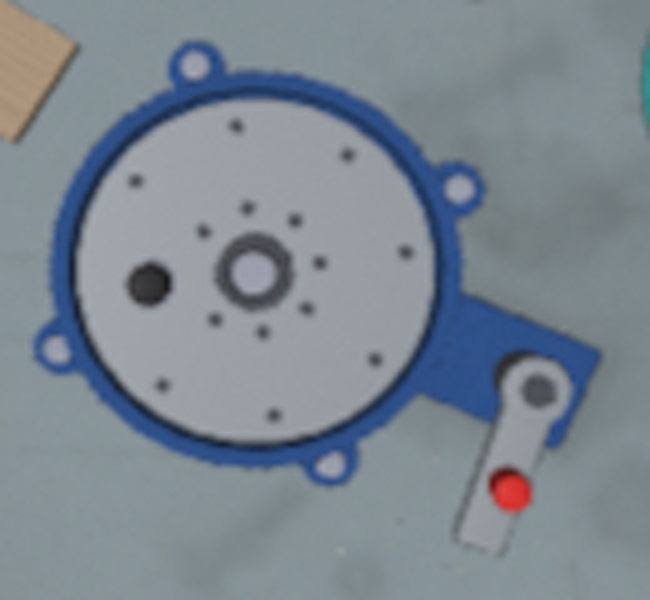

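The crop shows the plate centre at about (531,-102), the knob at (526,-55) and the clamp pivot near (475,-231). The red knob at (436,-215) puts the arm at about 1.6 rad.

```bash
python3 -m creep '[{"x":35.1,"y":-30.7,"hand":36},{"x":35.1,"y":-30.7},{"x":35.1,"y":-30.7},{"x":35.1,"y":-30.7},{"x":35.1,"y":-30.7},{"x":35.1,"y":-30.7},{"x":35.1,"y":-30.7},{"x":35.1,"y":-30.7},{"x":35.1,"y":-30.7},{"x":35.1,"y":-30.7},{"x":35.1,"y":-30.7},{"x":35.1,"y":-30.7},{"x":35.1,"y":-30.7},{"x":35.1,"y":-30.7}]' 40; python3 -m creep '[{"rz":-0.175},{"rz":-0.175},{"rz":-0.175},{"rz":-0.175},{"rz":-0.175},{"rz":-0.175},{"rz":-0.175},{"rz":-0.175},{}]'; python3 -c "
from rig import *
s=sense();print(s['clock'],s['eef_pos'],s['tcp_rot'],s['qpos'],grip_depth if 'grip_depth' in globals() else '')"
```

```text
0.1 [ 168.88837741 -601.30846871  230.63483041] [-3.14035238e+00  1.81763155e-06  2.73812517e-01] [-1.29938180e+00  3.53582904e-01  1.63405839e+00 -5.23766361e-06
  1.15519163e+00 -2.39587454e-03] 18.700000000000003schema error: expected keys x, y, z, rx, ry, rz, hand
schema error: expected keys x, y, z, rx, ry, rz, hand
```

```bash
python3 -m creep '[{"x":35.1,"y":-30.7,"z":0,"rx":0,"ry":0,"rz":0,"hand":36},{"x":35.1,"y":-30.7,"z":0,"rx":0,"ry":0,"rz":0,"hand":36},{"x":35.1,"y":-30.7,"z":0,"rx":0,"ry":0,"rz":0,"hand":36},{"x":35.1,"y":-30.7,"z":0,"rx":0,"ry":0,"rz":0,"hand":36},{"x":35.1,"y":-30.7,"z":0,"rx":0,"ry":0,"rz":0,"hand":36},{"x":35.1,"y":-30.7,"z":0,"rx":0,"ry":0,"rz":0,"hand":36},{"x":35.1,"y":-30.7,"z":0,"rx":0,"ry":0,"rz":0,"hand":36},{"x":35.1,"y":-30.7,"z":0,"rx":0,"ry":0,"rz":0,"hand":36},{"x":35.1,"y":-30.7,"z":0,"rx":0,"ry":0,"rz":0,"hand":36},{"x":35.1,"y":-30.7,"z":0,"rx":0,"ry":0,"rz":0,"hand":36},{"x":35.1,"y":-30.7,"z":0,"rx":0,"ry":0,"rz":0,"hand":36},{"x":35.1,"y":-30.7,"z":0,"rx":0,"ry":0,"rz":0,"hand":36},{"x":35.1,"y":-30.7,"z":0,"rx":0,"ry":0,"rz":0,"hand":36},{"x":35.1,"y":-30.7,"z":0,"rx":0,"ry":0,"rz":0,"hand":36}]' 40; python3 -m creep '[{"x":0,"y":0,"z":0,"rx":0,"ry":0,"rz":-0.175,"hand":36},{"x":0,"y":0,"z":0,"rx":0,"ry":0,"rz":-0.175,"hand":36},{"x":0,"y":0,"z":0,"rx":0,"ry":0,"rz":-0.175,"hand":36},{"x":0,"y":0,"z":0,"rx":0,"ry":0,"rz":-0.175,"hand":36},{"x":0,"y":0,"z":0,"rx":0,"ry":0,"rz":-0.175,"hand":36},{"x":0,"y":0,"z":0,"rx":0,"ry":0,"rz":-0.175,"hand":36},{"x":0,"y":0,"z":0,"rx":0,"ry":0,"rz":-0.175,"hand":36},{"x":0,"y":0,"z":0,"rx":0,"ry":0,"rz":-0.175,"hand":36}]'; python3 -c "
from rig import *
s=sense();print(s['clock'],s['eef_pos'],s['tcp_rot'],s['qpos'])"
```

```text
clock: 1.85
eef_pos: [526.4, -53.6, 231.1]
tcp_rot: [-3.142, 0.0, 0.274]
contact_force: [0.6, 0.3, -0.1]
opening: 0.419
grasp_force: 0.0
clock: 2.85
eef_pos: [525.6, -55.0, 230.9]
tcp_rot: [-3.141, -0.0, 1.68]
contact_force: [0.8, 0.2, -0.2]
opening: 0.421
grasp_force: 0.0
2.85 [525.59043726 -55.02358921 230.9391996 ] [-3.14087440e+00 -1.52808709e-04  1.67958442e+00] [-1.07144558e-01  2.03772372e-01  1.83868721e+00 -5.19735463e-06
  1.09986738e+00 -2.15930343e-01]
```

```bash
python3 -m creep '[{"x":0,"y":0,"z":30,"rx":0,"ry":0,"rz":0,"hand":36},{"x":0,"y":0,"z":40,"rx":0,"ry":0,"rz":0,"hand":36},{"x":0,"y":0,"z":35,"rx":0,"ry":0,"rz":0,"hand":36},{"x":0,"y":0,"z":20,"rx":0,"ry":0,"rz":0,"hand":36},{"x":0,"y":0,"z":15,"rx":0,"ry":0,"rz":0,"hand":36},{"x":0,"y":0,"z":12,"rx":0,"ry":0,"rz":0,"hand":36},{"x":0,"y":0,"z":8,"rx":0,"ry":0,"rz":0,"hand":36},{"x":0,"y":0,"z":0,"rx":0,"ry":0,"rz":0,"hand":36}]'
python3 - <<'E'
from h import *
f=grab_frame("scene")[:,:,::-1];g=grab_frame("top")[:,:,::-1]
a=cv2.resize(f[170:320,220:380],None,fx=2.5,fy=2.5);b=cv2.resize(g[170:320,250:410],None,fx=2.5,fy=2.5)
cv2.imwrite("pics/c1.png",np.hstack([a,b]))
E
```

```text
clock: 3.85
eef_pos: [525.8, -55.0, 71.1]
tcp_rot: [-3.141, -0.0, 1.674]
contact_force: [0.3, -0.0, 0.1]
opening: 0.423
grasp_force: 0.0
```

View pics/c1.png

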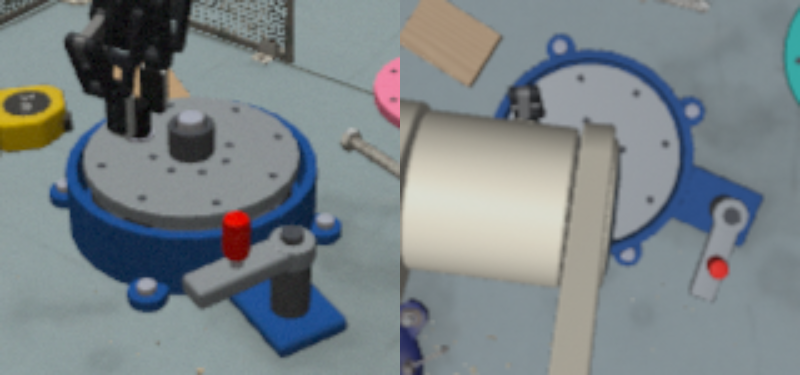

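The fingers straddle the plate knob, at about (130,110) in the left half, just above the plate, which is proud. I go a little lower and push the first 50°.

```bash
python3 -m creep '[{"x":0,"y":0,"z":4,"rx":0,"ry":0,"rz":0,"hand":36},{"x":-0.35,"y":5.75,"z":0,"rx":0,"ry":0,"rz":0.12,"hand":36},{"x":-0.35,"y":5.75,"z":0,"rx":0,"ry":0,"rz":0.12,"hand":36},{"x":-0.35,"y":5.75,"z":0,"rx":0,"ry":0,"rz":0.12,"hand":36}]'; python3 -m creep '[{"x":-0.35,"y":5.75,"z":0,"rx":0,"ry":0,"rz":0.12,"hand":36},{"x":-0.35,"y":5.75,"z":0,"rx":0,"ry":0,"rz":0.12,"hand":36},{"x":-0.35,"y":5.75,"z":0,"rx":0,"ry":0,"rz":0.12,"hand":36},{"x":-0.35,"y":5.75,"z":0,"rx":0,"ry":0,"rz":0.12,"hand":36}]'
```

```text
clock: 4.45
eef_pos: [541.4, -56.3, 66.9]
tcp_rot: [-3.138, 0.001, 1.31]
contact_force: [-5.9, 0.1, 1.2]
opening: 0.425
grasp_force: 2.9
clock: 4.95
eef_pos: [561.0, -66.2, 66.7]
tcp_rot: [-3.137, 0.001, 0.829]
contact_force: [-4.4, 7.0, 0.4]
opening: 0.424
grasp_force: 4.0
```

```bash
python3 -m creep '[{"x":-0.3,"y":4.8,"z":0,"rx":0,"ry":0,"rz":0.1,"hand":36},{"x":-0.3,"y":4.8,"z":0,"rx":0,"ry":0,"rz":0.1,"hand":36},{"x":-0.3,"y":4.8,"z":0,"rx":0,"ry":0,"rz":0.1,"hand":36}]'
```

```text
clock: 5.32
eef_pos: [571.0, -77.4, 66.9]
tcp_rot: [-3.139, 0.001, 0.53]
contact_force: [-0.3, 6.5, 0.5]
opening: 0.419
grasp_force: 3.2
```

```bash
python3 -m creep '[{"x":-0.3,"y":4.8,"z":0,"rx":0,"ry":0,"rz":0.1,"hand":36},{"x":-0.3,"y":4.8,"z":0,"rx":0,"ry":0,"rz":0.1,"hand":36},{"x":-0.3,"y":4.8,"z":0,"rx":0,"ry":0,"rz":0.1,"hand":36}]'
```

```text
clock: 5.7
eef_pos: [577.0, -90.8, 67.2]
tcp_rot: [-3.14, 0.0, 0.23]
contact_force: [-0.7, 7.2, 0.6]
opening: 0.42
grasp_force: 3.4
```

```bash
python3 -m creep '[{"x":-0.3,"y":4.8,"z":0,"rx":0,"ry":0,"rz":0.1,"hand":36},{"x":-0.3,"y":4.8,"z":0,"rx":0,"ry":0,"rz":0.1,"hand":36},{"x":-0.3,"y":4.8,"z":0,"rx":0,"ry":0,"rz":0.1,"hand":36}]'
```

```text
clock: 6.08
eef_pos: [578.5, -105.5, 67.3]
tcp_rot: [-3.14, -0.0, -0.07]
contact_force: [1.3, 5.8, 0.2]
opening: 0.421
grasp_force: 2.9
```

```bash
python3 -m creep '[{"x":-0.3,"y":4.8,"z":0,"rx":0,"ry":0,"rz":0.1,"hand":36},{"x":-0.3,"y":4.8,"z":0,"rx":0,"ry":0,"rz":0.1,"hand":36},{"x":-0.3,"y":4.8,"z":0,"rx":0,"ry":0,"rz":0.1,"hand":36}]'
```

```text
clock: 6.45
eef_pos: [575.5, -119.7, 67.4]
tcp_rot: [-3.14, -0.001, -0.37]
contact_force: [1.7, 4.2, -2.3]
opening: 0.42
grasp_force: 2.5
```

```bash
python3 -m creep '[{"x":-0.3,"y":4.8,"z":0,"rx":0,"ry":0,"rz":0.1,"hand":36},{"x":-0.3,"y":4.8,"z":0,"rx":0,"ry":0,"rz":0.1,"hand":36},{"x":-0.3,"y":4.8,"z":0,"rx":0,"ry":0,"rz":0.1,"hand":36}]'
python3 - <<'E'
from h import *
f=grab_frame("scene")[:,:,::-1];g=grab_frame("top")[:,:,::-1]
a=cv2.resize(f[170:320,220:380],None,fx=2.5,fy=2.5);b=cv2.resize(g[170:320,250:410],None,fx=2.5,fy=2.5)
cv2.imwrite("pics/c2.png",np.hstack([a,b]))
E
```

```text
clock: 6.82
eef_pos: [568.4, -132.2, 67.5]
tcp_rot: [-3.14, -0.001, -0.67]
contact_force: [1.8, 3.7, -0.3]
opening: 0.421
grasp_force: 2.3
```

View pics/c2.png

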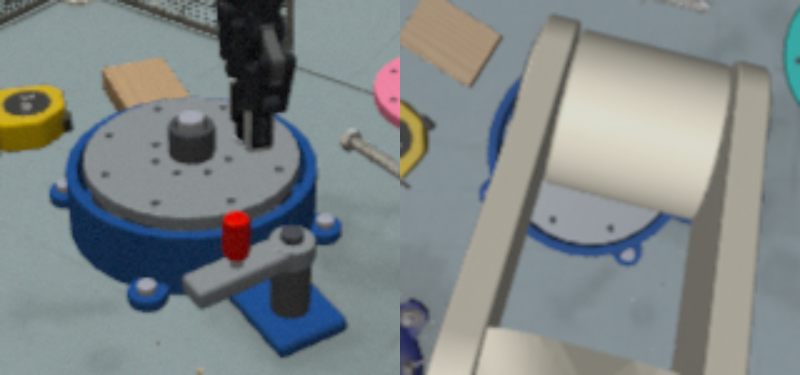

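The plate is still proud and the knob is still between the fingers, at about (255,125). I keep pushing.

```bash
python3 -m creep '[{"x":-0.3,"y":4.8,"z":0,"rx":0,"ry":0,"rz":0.1,"hand":36},{"x":-0.3,"y":4.8,"z":0,"rx":0,"ry":0,"rz":0.1,"hand":36},{"x":-0.3,"y":4.8,"z":0,"rx":0,"ry":0,"rz":0.1,"hand":36}]'
```

```text
clock: 7.3
eef_pos: [557.5, -142.4, 67.5]
tcp_rot: [-3.141, -0.001, -0.967]
contact_force: [-0.0, -0.4, 0.7]
opening: 0.417
grasp_force: 0.0
```

```bash
python3 -m creep '[{"x":-0.3,"y":4.8,"z":0,"rx":0,"ry":0,"rz":0.1,"hand":36}]'
python3 - <<'E'
from h import *
f=grab_frame("scene")[:,:,::-1]
cv2.imwrite("pics/c3.png",cv2.resize(f[190:310,230:370],None,fx=4,fy=4))
E
```

```text
clock: 7.42
eef_pos: [553.5, -144.9, 67.5]
tcp_rot: [-3.141, -0.001, -1.067]
contact_force: [1.9, 1.7, 0.5]
opening: 0.421
grasp_force: 1.0
```

View pics/c3.png

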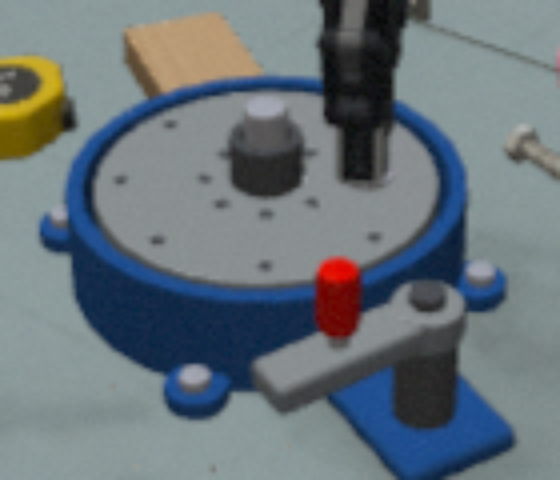

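The plate is home: it lies flush inside the rim and more of the spindle shows at (265,120). I back off, lift, rotate for the red knob and compute its geometry.

```bash
python3 -m creep '[{"x":0.3,"y":-4,"z":0,"rx":0,"ry":0,"rz":0,"hand":36},{"x":0,"y":0,"z":-20,"rx":0,"ry":0,"rz":0,"hand":36},{"x":0,"y":0,"z":-40,"rx":0,"ry":0,"rz":0,"hand":36},{"x":0,"y":0,"z":-40,"rx":0,"ry":0,"rz":0,"hand":36},{"x":0,"y":0,"z":-20,"rx":0,"ry":0,"rz":0,"hand":36}]'; python3 -m creep '[{"x":0,"y":0,"z":0,"rx":0,"ry":0,"rz":-0.18,"hand":36},{"x":0,"y":0,"z":0,"rx":0,"ry":0,"rz":-0.18,"hand":36},{"x":0,"y":0,"z":0,"rx":0,"ry":0,"rz":-0.18,"hand":36},{"x":0,"y":0,"z":0,"rx":0,"ry":0,"rz":-0.18,"hand":36},{"x":0,"y":0,"z":0,"rx":0,"ry":0,"rz":-0.18,"hand":36},{"x":0,"y":0,"z":0,"rx":0,"ry":0,"rz":-0.18,"hand":36},{"x":0,"y":0,"z":0,"rx":0,"ry":0,"rz":-0.18,"hand":36},{"x":0,"y":0,"z":0,"rx":0,"ry":0,"rz":-0.18,"hand":36},{"x":0,"y":0,"z":0,"rx":0,"ry":0,"rz":-0.18,"hand":36},{"x":0,"y":0,"z":0,"rx":0,"ry":0,"rz":-0.18,"hand":36},{"x":0,"y":0,"z":0,"rx":0,"ry":0,"rz":-0.18,"hand":36},{"x":0,"y":0,"z":0,"rx":0,"ry":0,"rz":-0.18,"hand":36},{"x":0,"y":0,"z":0,"rx":0,"ry":0,"rz":-0.18,"hand":36},{"x":0,"y":0,"z":0,"rx":0,"ry":0,"rz":-0.18,"hand":36},{"x":0,"y":0,"z":0,"rx":0,"ry":0,"rz":-0.18,"hand":36},{"x":0,"y":0,"z":0,"rx":0,"ry":0,"rz":-0.18,"hand":36},{"x":0,"y":0,"z":0,"rx":0,"ry":0,"rz":-0.18,"hand":36},{"x":0,"y":0,"z":0,"rx":0,"ry":0,"rz":-0.18,"hand":36},{"x":0,"y":0,"z":0,"rx":0,"ry":0,"rz":-0.18,"hand":36},{"x":0,"y":0,"z":0,"rx":0,"ry":0,"rz":-0.18,"hand":36}]'
python3 - <<'E'
from h import *
print("pivot",[ray("top",382.6,256.2,z) for z in(75,85)])
print("red top",ray("top",376.7,277,105),"red scene",ray("scene",314,263.5,92))
s=sense();R=cv2.Rodrigues(np.array([0,0,1.])*0)[0]
from scipy.spatial.transform import Rotation as Ro
R=Ro.from_euler("xyz",s["tcp_rot"]).as_matrix()
k=(ray("top",376.7,277,105)+ray("scene",314,263.5,92))/2
print(k,s["eef_pos"],s["tcp_rot"][2],"tool shift",R.T@(np.r_[k[:2],187]-s["eef_pos"]))
E
```

```text
clock: 8.1
eef_pos: [557.9, -143.3, 189.7]
tcp_rot: [-3.14, -0.002, -1.062]
contact_force: [-1.1, -0.6, -0.6]
opening: 0.425
grasp_force: 0.0
clock: 10.6
eef_pos: [556.9, -143.1, 187.3]
tcp_rot: [-3.141, -0.0, 2.543]
contact_force: [0.0, 1.0, -0.3]
opening: 0.42
grasp_force: 0.0
pivot [array([ 477.5, -231.7,   75. ]), array([ 478.7, -230.3,   85. ])]
red top [ 435.7 -215.2  105. ] red scene [ 435.7 -214.9   92. ]
[ 435.7  -215.05   98.5 ] [ 556.92929702 -143.11548782  187.29701595] 2.543415869849424 tool shift [  59.67051005 -127.7126836     0.32464713]
```

```bash
python3 -m creep '[{"x":14.9,"y":-31.9,"z":0,"rx":0,"ry":0,"rz":0,"hand":36},{"x":14.9,"y":-31.9,"z":0,"rx":0,"ry":0,"rz":0,"hand":36},{"x":14.9,"y":-31.9,"z":0,"rx":0,"ry":0,"rz":0,"hand":36},{"x":14.9,"y":-31.9,"z":0,"rx":0,"ry":0,"rz":0,"hand":36},{"x":0,"y":0,"z":0,"rx":0,"ry":0,"rz":-0.12,"hand":36},{"x":0,"y":0,"z":0,"rx":0,"ry":0,"rz":-0.12,"hand":36},{"x":0,"y":0,"z":30,"rx":0,"ry":0,"rz":0,"hand":36},{"x":0,"y":0,"z":30,"rx":0,"ry":0,"rz":0,"hand":36},{"x":0,"y":0,"z":15,"rx":0,"ry":0,"rz":0,"hand":36},{"x":0,"y":0,"z":12,"rx":0,"ry":0,"rz":0,"hand":36},{"x":0,"y":0,"z":10,"rx":0,"ry":0,"rz":0,"hand":36},{"x":0,"y":0,"z":8,"rx":0,"ry":0,"rz":0,"hand":36},{"x":0,"y":0,"z":0,"rx":0,"ry":0,"rz":0,"hand":36}]'
```

```text
clock: 12.22
eef_pos: [434.7, -213.9, 82.0]
tcp_rot: [3.142, -0.001, 2.774]
contact_force: [-0.1, 0.0, 0.2]
opening: 0.416
grasp_force: 0.0
```

```bash
python3 -m creep '[{"x":-0.3,"y":4.6,"z":0,"rx":0,"ry":0,"rz":0.1,"hand":36},{"x":-0.3,"y":4.6,"z":0,"rx":0,"ry":0,"rz":0.1,"hand":36},{"x":-0.3,"y":4.6,"z":0,"rx":0,"ry":0,"rz":0.1,"hand":36},{"x":-0.3,"y":4.6,"z":0,"rx":0,"ry":0,"rz":0.1,"hand":36},{"x":-0.3,"y":4.6,"z":0,"rx":0,"ry":0,"rz":0.1,"hand":36}]'
```

```text
clock: 12.85
eef_pos: [448.6, -195.9, 82.7]
tcp_rot: [-3.141, 0.001, 2.271]
contact_force: [-0.8, -3.4, -0.6]
opening: 0.422
grasp_force: 1.3
```

```bash
python3 -m creep '[{"x":-0.3,"y":4.6,"z":0,"rx":0,"ry":0,"rz":0.1,"hand":36},{"x":-0.3,"y":4.6,"z":0,"rx":0,"ry":0,"rz":0.1,"hand":36},{"x":-0.3,"y":4.6,"z":0,"rx":0,"ry":0,"rz":0.1,"hand":36},{"x":-0.3,"y":4.6,"z":0,"rx":0,"ry":0,"rz":0.1,"hand":36},{"x":-0.3,"y":4.6,"z":0,"rx":0,"ry":0,"rz":0.1,"hand":36},{"x":-0.3,"y":4.6,"z":0,"rx":0,"ry":0,"rz":0.1,"hand":36},{"x":-0.3,"y":4.6,"z":0,"rx":0,"ry":0,"rz":0.1,"hand":36},{"x":-0.3,"y":4.6,"z":0,"rx":0,"ry":0,"rz":0.1,"hand":36},{"x":-0.3,"y":4.6,"z":0,"rx":0,"ry":0,"rz":0.1,"hand":36},{"x":-0.3,"y":4.6,"z":0,"rx":0,"ry":0,"rz":0.1,"hand":36}]'
```

```text
clock: 14.1
eef_pos: [491.4, -187.3, 82.7]
tcp_rot: [-3.141, 0.0, 1.271]
contact_force: [-3.2, -1.2, 2.0]
opening: 0.424
grasp_force: 1.2
```

```bash
python3 -m creep '[{"x":-0.3,"y":3.6,"z":0,"rx":0,"ry":0,"rz":0.08,"hand":36},{"x":-0.3,"y":3.6,"z":0,"rx":0,"ry":0,"rz":0.08,"hand":36}]'
```

```text
clock: 14.35
eef_pos: [497.9, -190.1, 82.6]
tcp_rot: [-3.14, 0.0, 1.111]
contact_force: [-2.2, 2.2, 1.7]
opening: 0.419
grasp_force: 1.5
```

```bash
python3 -m creep '[{"x":-0.3,"y":2.6,"z":0,"rx":0,"ry":0,"rz":0.06,"hand":36},{"x":-0.3,"y":2.6,"z":0,"rx":0,"ry":0,"rz":0.06,"hand":36}]'
```

```text
clock: 14.6
eef_pos: [502.3, -192.7, 82.6]
tcp_rot: [-3.14, -0.0, 0.992]
contact_force: [-3.1, 4.4, 3.2]
opening: 0.424
grasp_force: 1.8
```

```bash
python3 -m creep '[{"x":-0.1,"y":1.8,"z":0,"rx":0,"ry":0,"rz":0.04,"hand":36},{"x":-0.1,"y":1.8,"z":0,"rx":0,"ry":0,"rz":0.04,"hand":36}]'
```

```text
clock: 14.85
eef_pos: [503.6, -194.3, 82.4]
tcp_rot: [-3.137, 0.001, 0.912]
contact_force: [-11.1, 5.3, 9.9]
opening: 0.424
grasp_force: 5.8
```

The force has risen, so the arm is at its stop. I back off centred, lift clear and look.

```bash
python3 -m creep '[{"x":0,"y":-5,"z":0,"rx":0,"ry":0,"rz":0,"hand":36},{"x":0,"y":-3,"z":0,"rx":0,"ry":0,"rz":0,"hand":36},{"x":0,"y":0,"z":-15,"rx":0,"ry":0,"rz":0,"hand":36},{"x":0,"y":0,"z":-30,"rx":0,"ry":0,"rz":0,"hand":36},{"x":0,"y":0,"z":-40,"rx":0,"ry":0,"rz":0,"hand":36},{"x":0,"y":0,"z":-40,"rx":0,"ry":0,"rz":0,"hand":36},{"x":-45,"y":0,"z":-20,"rx":0,"ry":0,"rz":0,"hand":36},{"x":-45,"y":0,"z":0,"rx":0,"ry":0,"rz":0,"hand":36},{"x":-45,"y":0,"z":0,"rx":0,"ry":0,"rz":0,"hand":36},{"x":-45,"y":0,"z":0,"rx":0,"ry":0,"rz":0,"hand":36},{"x":-45,"y":0,"z":0,"rx":0,"ry":0,"rz":0,"hand":36},{"x":0,"y":0,"z":0,"rx":0,"ry":0,"rz":0,"hand":36}]'
python3 - <<'E'
from h import *
f=grab_frame("scene")[:,:,::-1];g=grab_frame("top")[:,:,::-1]
a=cv2.resize(f[170:320,220:380],None,fx=2.5,fy=2.5);b=cv2.resize(g[170:320,250:410],None,fx=2.5,fy=2.5)
cv2.imwrite("pics/c4.png",np.hstack([a,b]))
h=cv2.cvtColor(np.ascontiguousarray(g),cv2.COLOR_BGR2HSV);m=cv2.inRange(h,(0,150,90),(8,255,255))
for B in blobs(m,(275,175,405,300),10):
    k=ray("top",*B[1],105);print(k,"arm angle",np.arctan2(k[1]+231,k[0]-478)-np.arctan2(129,53))
E
```

```text
clock: 16.35
eef_pos: [360.5, -370.9, 228.6]
tcp_rot: [3.14, 0.001, 0.911]
contact_force: [-0.2, -0.5, 0.2]
opening: 0.417
grasp_force: 0.0
[ 495.7 -188.8  105. ] arm angle -0.00731743939596563
```

View pics/c4.png

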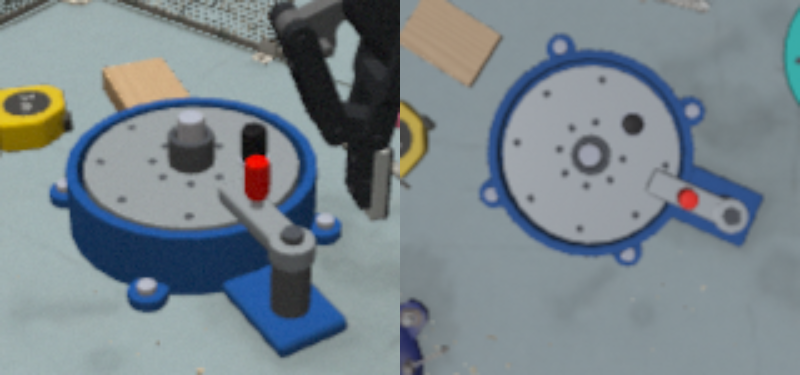

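The plate lies flush. The hold-down arm points at the base centre, with its tip over the plate at (655,180), and its measured angle is about 0. The robot is clear of everything.

```bash
python3 -c "
from rig import *
print(sign_off())"
```

```text
the job is handed in; nothing more can be done
None
```

The job is handed in: in the last pictures the plate lies flush in the base and the hold-down arm is over it at its stop (measured angle about 0 rad), with the robot clear and nothing else touched; the hand-in returned no verdict.

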